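Move the sample flasks on one step: balance, hotplate, stirrer

TASK

Move the three sample flasks on by one step: the red-capped flask has been weighed and goes from the balance onto the white hotplate, the blue-capped one has been warmed and goes from the hotplate onto the blue stirrer, and the yellow-capped one goes from the stirrer back onto the balance, set down gently, to be weighed again. The clear part of the cork mat is there to park a flask on while you change them round. Leave each flask standing in the middle of its plate, never let one tip over, and leave the two small vials and the white beaker where they are.

Things in the scene. Friction and masses are not known exactly. Their poses are not given: they have to be found in the camera images.
- flask_red: conical amber-glass sample flask with a RED screw cap; 115 mm tall, base 67 mm across, cone up to a 32 mm neck; the ribbed cap is 38 mm across and reaches from 86 to 115 mm above the base, the place to grip; about 0.17 kg; origin at the centre of its underside, z up; starts standing on the balance pan, near its middle
- flask_blue: the same flask with a BLUE cap (sizes and origin as flask_red); starts standing on the hotplate, near its middle
- flask_yellow: the same flask with a YELLOW cap (sizes and origin as flask_red); starts standing on the stirrer's disc, near its middle
- balance: top-pan balance, fixed: grey housing 150 mm wide and 222 mm long, sloping white front with a dark display and keys on its own -x side; round flat steel pan, 120 mm across, top 62 mm above the bench; origin at bench level straight under the pan's centre, z up; reaches 147 mm to -x and 75 mm to the other sides; the pan does not give
- hotplate: hotplate stirrer, fixed: white housing with two black knobs on its own -x side; square white ceramic plate 145 by 141 mm with a grey ring mark, top 80 mm above the bench; origin at bench level straight under the plate's centre, z up; reaches 166 mm to -x and 75 mm to the other sides
- stirrer: plain magnetic stirrer, fixed: blue housing 190 by 135 mm, a black knob on top near its own -x end (55 mm high); round black disc 124 mm across with a white cross, top 52 mm above the bench; origin at bench level straight under the disc's centre, z up
- cork_mat: cork mat lying on the bench, fixed, 225 by 150 mm, 8 mm thick; origin at bench level under the middle of its clear part, where a flask can be parked; the mat reaches 150 mm to its own -x side and 75 mm to the others; the two vials stand at about x = -110 mm, y = +40 and -40 mm in its frame
- vial_white: bystander: small glass vial with a white cap, 27 mm across, 60 mm tall, on the -x end of the cork mat; origin at the centre of its underside
- vial_black: bystander: the same vial with a black cap, beside the first; origin at the centre of its underside
- beaker: bystander: empty white beaker, 60 mm across, 70 mm tall, on the bench beyond the equipment; origin at the centre of its underside
Mind the look-alikes: they are no part of the job. Leave any purple look-alike of the flask_yellow alone. What is shaped like the flask_blue but pink is not meant.

How it is judged:
By the outcome, as a careful person would: the job done as asked, in the order asked, and still so for the second after the job is handed in, with the robot touching nothing.
It also fails if it takes over 125 s, if anything falls off the work surface, if the arm or the gripper's body presses on something with over 40 N, if the wrist force passes 120 N, or if a joint passes its speed limit or range.

ROBOT

A 6-joint arm with a two-finger parallel gripper is mounted at the origin on the work surface. World frame = base frame: x ahead of the robot, y to its left, z up, the work surface at z = 0. Lengths are in m, angles in rad, forces in N, time in s.
With the tool pointing down it reaches from about 0.375 to 0.925 m from the base axis. Payload 5.7 kg.
Tool frame: the origin (TCP) lies midway between the tips of the shut fingers; the grasp point (between the pads) lies 19 mm behind it; z points along the fingers, y is the line along which they close (so a half turn about z gives the same grasp; the last joint's range is limited). The gripper opens to 88 mm and grips with 3 to 60 N. Pads are 20 mm wide; open, the fingers measure 115 mm over their backs; the gripper's body (75 mm by 178 mm) begins 61 mm behind the grasp point.
Start: joints at [-1.221, 0.359, 1.51, -0, 1.272, -0.115], TCP at [0.269, -0.536, 0.223] pointing down, gripper open.
Joint ranges: [-2.97, 2.97], [-1.01, 2.36], [0.21, 2.38], [-0.96, 4.11], [0.2, 2.71], [-2.98, 2.98]. Speed limits (rad/s): [2.39, 2.39, 3.14, 3.14, 3.14, 3.14].

INTERFACE

Orientations are given as a unit quaternion [x, y, z, w].
In Python, from bench import move_ptp, servo_line, goto_joints, move_gripper, sleep, inverse_kinematics, capture, PlanningError, close_job, spot_in, silhouettes, current_clock, current_joint_pos, current_qvel, current_joint_torque, current_position, current_orientation, current_force, current_torque, current_finger_gap, current_grip_force gives the robot as it stands. Calls block until the motion is done:
- move_ptp(position, orientation): joint-space move of the TCP to a pose.
- servo_line(position, orientation=None, rate=0.15, contact_N=None): straight line of the TCP; orientation=None keeps the orientation; rate is the mean speed in m/s. With contact_N (N) it stops when the force on the tool has changed by that much, and returns True; else False.
- goto_joints(angles): joint-space move.
- move_gripper(opening): finger opening in m; the grip force is fixed at half the most; returns when the fingers have stopped.
- sleep(seconds).
- inverse_kinematics(position, orientation): joint angles nearest the present ones, or None.
- capture(name): name is "scene" or "top" or "wrist"; returns a dict with "image" (384x512x3 uint8, blue, green, red), "range_z" (384x512 float32, m along the optical axis (not along the pixel's ray), 0 where there is no reading), "intrinsics" (3x3 intrinsics, pixels), "R" (3x3) and "t" (3): a world point X has camera coordinates R X + t. Camera axes: x right, y down, z forward; pixel columns grow to the right and rows downward; lengths in m; the calibration is good to about 2 mm. A picture is of the moment at which its call begins.
A pose or a line that the arm cannot do raises PlanningError and nothing moves.
- close_job(): hands the job in; it is judged then, once.
Trained networks look in the newest picture that a camera, given by its name, has taken for a name from the list of things; names that differ only in an ending like _2 or _b are one class to them, and where a whole thing is asked for, a point or a joint stands for the part that bears it (a point fixed in the world has none). Each returns a list of dicts, best first, with "conf" (0 to 1); they miss things now and then, are a little off and sometimes report something else, mostly with a low value. They report only what shows in the picture. A call takes as long as a camera call. They do not tell look-alikes from the thing itself.
- spot_in(camera, query): "xy" ([column, row] in pixels, amid what is visible of it).
- silhouettes(camera, query): "region" (384x512 bool, what is visible of it) and "xy" ([column, row] in pixels, amid what is visible of it).
Readings, each from a call of its own:
- current_clock(): time.
- current_joint_pos(): joint angles.
- current_qvel(): joint speeds.
- current_joint_torque(): joint torques, N m.
- current_position(): TCP position.
- current_orientation(): TCP orientation.
- current_force(): force on the tool from outside, world axes, zero at the start.
- current_torque(): the same for the moment, N m.
- current_finger_gap(): finger opening in m.
- current_grip_force(): force on a finger pad.
Only numpy, scipy, OpenCV 4.12 (cv2) and the standard library are available. Lean on these libraries where they do the work, as an engineer would, in place of code of your own. Each camera call takes 0.05 s, during which the arm holds its last target. There are 200 camera calls.

## Working session

There is one attempt and no reset: what is moved stays moved. The work goes in short steps, each a Python script; the robot and the scene stay as the last script left them, time stands still between calls to the robot, and variables do not carry over. Pictures are saved under pics/ and viewed, at most 14 in all, crops included, and the job is handed in when it is done.

```bash
mkdir -p pics; python3 - <<'E'
from bench import *
import cv2,numpy as np
ims=[]
for n in("top","scene"):
    c=capture(n);cv2.imwrite(f"pics/{n}0.png",c["image"])
    print(n,c["t"],c["R"].round(3).tolist())
    for q in["flask_red","flask_blue","flask_yellow","balance","hotplate","stirrer","cork_mat","vial_white","vial_black","beaker"]:
        for d in spot_in(n,q)[:4]:
            u,v=d["xy"];z=c["range_z"][int(v),int(u)]
            X=c["R"].T@(np.linalg.inv(c["intrinsics"])@[u*z,v*z,z]-c["t"])
            print(q,round(d["conf"],2),np.round(d["xy"]),X.round(3))
print(current_clock(),current_orientation())
E
```

```text
top [0.02322639 0.58514813 1.00114755] [[0.006, -1.0, 0.001], [-0.998, -0.006, -0.066], [0.066, -0.001, -0.998]]
flask_red 0.77 [315. 205.] [ 0.537 -0.114  0.178]
flask_blue 0.83 [119. 241.] [0.448 0.357 0.155]
flask_blue 0.61 [149. 182.] [0.6   0.311 0.075]
flask_yellow 0.87 [237. 163.] [0.645 0.076 0.116]
flask_yellow 0.68 [194. 168.] [0.633 0.186 0.105]
flask_yellow 0.61 [214. 221.] [0.498 0.126 0.168]
balance 0.91 [312. 220.] [ 0.501 -0.125  0.063]
hotplate 0.68 [125. 255.] [0.406 0.366 0.082]
stirrer 0.6 [220. 238.] [0.451 0.121 0.051]
cork_mat 0.89 [403. 230.] [ 0.474 -0.389  0.009]
cork_mat 0.64 [220. 234.] [0.461 0.122 0.053]
vial_white 0.44 [391. 255.] [ 0.41  -0.333  0.065]
vial_black 0.71 [419. 265.] [ 0.384 -0.407  0.063]
beaker 0.61 [264. 125.] [0.772 0.004 0.007]
scene [ 0.50616113 -0.20475177  1.30341528] [[-0.866, 0.5, -0.015], [0.427, 0.724, -0.542], [-0.26, -0.476, -0.84]]
flask_red 0.63 [244. 153.] [ 0.556 -0.11   0.124]
flask_blue 0.92 [315. 310.] [0.619 0.342 0.061]
flask_blue 0.75 [384. 278.] [0.462 0.376 0.136]
flask_yellow 0.73 [276. 273.] [0.651 0.218 0.065]
flask_yellow 0.6 [245. 238.] [0.671 0.099 0.07 ]
flask_yellow 0.56 [312. 215.] [0.5   0.148 0.113]
flask_yellow 0.3 [244. 154.] [ 0.557 -0.11   0.123]
balance 0.65 [257. 167.] [ 0.525 -0.093  0.058]
balance 0.51 [385. 275.] [0.461 0.372 0.144]
hotplate 0.55 [388. 295.] [0.454 0.403 0.079]
cork_mat 0.58 [222. 115.] [ 0.495 -0.382  0.003]
beaker 0.75 [201. 226.] [ 0.749 -0.021  0.014]
1.1 [ 9.73118246e-01  2.30306050e-01  5.96311815e-06 -4.12510285e-05]
```

View pics/top0.png

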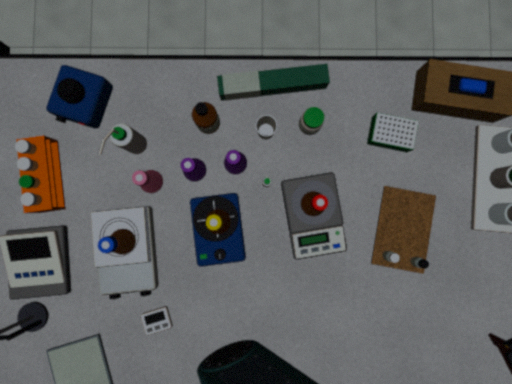

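View pics/scene0.png

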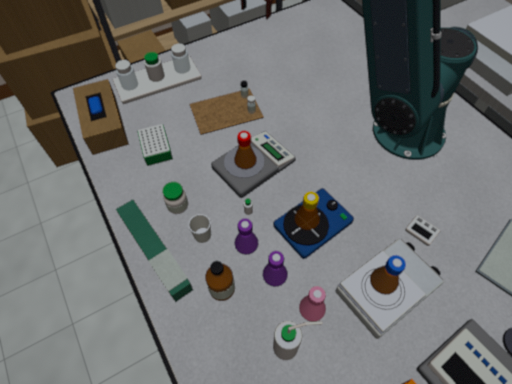

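The flasks are red on the balance (320,203), blue on the hotplate (107,244) and yellow on the stirrer (214,222). The look-alikes are purple (188,165 and 235,160) and pink (140,178). The clear mat is around (405,220). Next I rectify each device at its plate height.

```bash
cat > h.py <<'E'
from bench import *
import cv2,numpy as np
def cloud(c):
    z=c["range_z"];v,u=np.mgrid[:384,:512]
    P=np.stack([u*z,v*z,z],-1)@np.linalg.inv(c["intrinsics"]).T
    return (P-c["t"])@c["R"]   # R^T (P-t)
def ortho(c,cx,cy,h,half=.15,s=1.333):  # up=+x, left=+y
    n=int(2*half*1000*s);k=1/(1000*s)
    A=np.array([[0,-k,cx+half],[-k,0,cy+half],[0,0,h],[0,0,1.]]) # pix->world hom
    H=c["intrinsics"]@(np.c_[c["R"],c["t"]])@np.array([A[0],A[1],A[2]*0+[0,0,h],[0,0,1.]])
    return cv2.warpPerspective(c["image"],H,(n,n),flags=cv2.INTER_LINEAR|cv2.WARP_INVERSE_MAP)
HSV=dict(red=[(0,8),(172,180)],blue=[(100,125)],yellow=[(20,35)])
def caps(c,P,near):
    hsv=cv2.cvtColor(c["image"],cv2.COLOR_BGR2HSV);o={}
    for k,rs in HSV.items():
        m=np.zeros((384,512),bool)
        for a,b in rs:m|=(hsv[...,0]>=a)&(hsv[...,0]<=b)&(hsv[...,1]>120)&(hsv[...,2]>80)
        x,y,zt=near[k]
        m&=(np.hypot(P[...,0]-x,P[...,1]-y)<.05)&(P[...,2]>zt-.035)
        Q=P[m]
        if len(Q)<8:o[k]=None;continue
        top=np.percentile(Q[:,2],90);T=Q[Q[:,2]>top-.006]
        o[k]=np.r_[(T[:,:2].min(0)+T[:,:2].max(0))/2,top,np.ptp(T[:,0]),np.ptp(T[:,1]),len(T)]
    return o
DEV=dict(balance=(.50,-.125,.062),hotplate=(.42,.36,.080),stirrer=(.475,.125,.052),mat=(.49,-.38,.008))
E
python3 - <<'E'
from h import *
np.set_printoptions(suppress=True,precision=4)
near=dict(red=(.54,-.115,.177),blue=(.45,.36,.195),yellow=(.5,.13,.167))
for n in("top","scene"):
    c=capture(n);P=cloud(c)
    for k,v in caps(c,P,near).items():print(n,k,v)
    for k,(x,y,h) in DEV.items():
        m=(abs(P[...,2]-h)<.004)&(np.hypot(P[...,0]-x,P[...,1]-y)<.16)
        r=cv2.minAreaRect((P[m][:,:2]*1000).astype(np.float32));print(n,k,m.sum(),np.round(r[0],1),np.round(r[1],1),round(r[2],1),np.median(P[m][:,2]))
    t=[ortho(c,*DEV[k]) for k in DEV]
    im=np.vstack([np.hstack(t[:2]),np.hstack(t[2:])]);cv2.imwrite(f"pics/ortho_{n}.png",im[:600,:800])
    np.savez(f"{n}.npz",**c)
E
```

```text
top red [  0.5441  -0.1246   0.1791   0.0357   0.0362 153.    ]
top blue [  0.4437   0.372    0.1972   0.0346   0.0362 148.    ]
top yellow [  0.4961   0.1277   0.169    0.0335   0.0357 140.    ]
top balance 1007 [ 571.9 -104.6] [183.1 117.5] 43.2 0.06220060652422947
top hotplate 2199 [454. 385.] [144.7 141.9] 6.2 0.0801898331088889
top stirrer 1245 [505.3 136.9] [236.7 121.2] 5.8 0.05240341884448272
top mat 3982 [ 488.3 -384.7] [298.5 306.3] 45.0 0.008136767820872182
scene red [ 0.5462 -0.1246  0.1788  0.0334  0.0369 76.    ]
scene blue [  0.4456   0.3721   0.1965   0.0352   0.036  146.    ]
scene yellow [  0.4974   0.1285   0.1689   0.0353   0.0371 105.    ]
scene balance 593 [ 573.2 -106.8] [184.1 119.1] 42.2 0.0623772469650263
scene hotplate 2688 [455.6 383.5] [144.9 141. ] 6.2 0.07990311510534755
scene stirrer 1040 [479.  134.9] [173.8 122.5] 0.8 0.05230995736962479
scene mat 1924 [ 495.7 -388. ] [314.1 285.8] 18.5 0.008335041658344637
```

View pics/ortho_top.png

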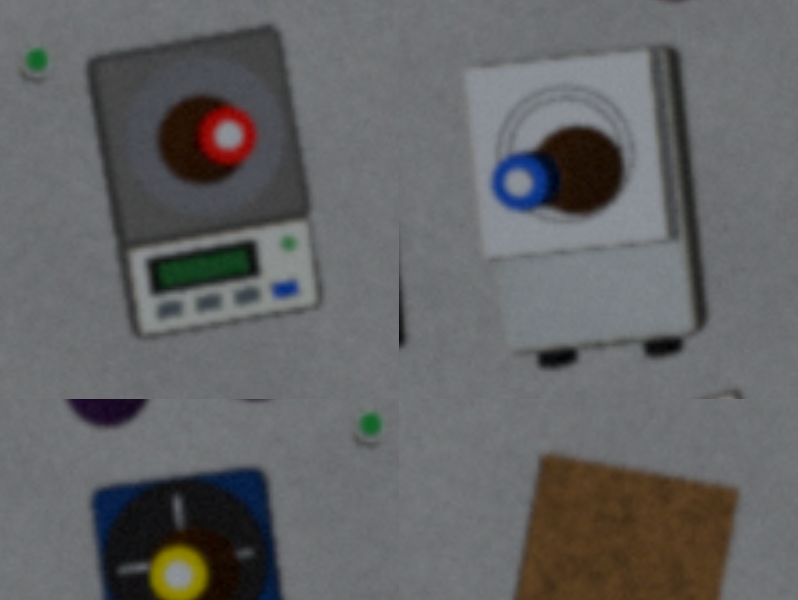

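View pics/ortho_scene.png

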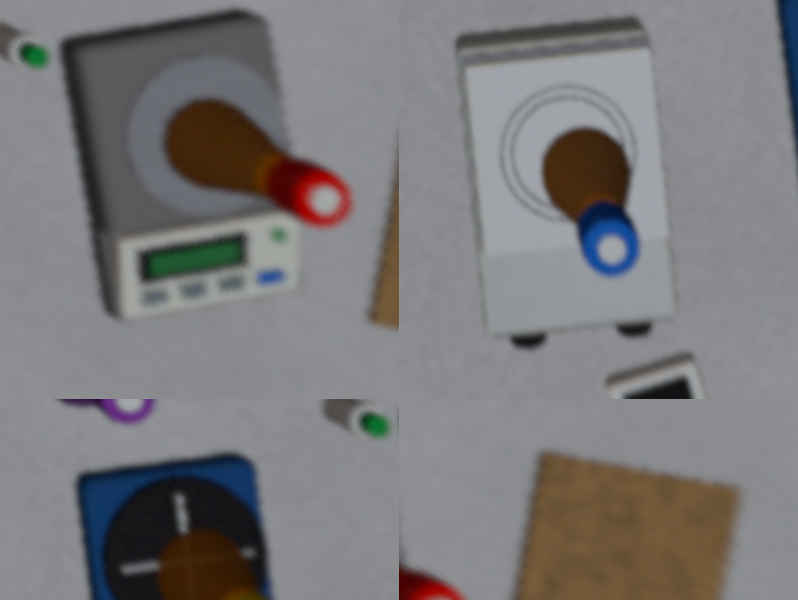

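Hotplate centre is well measured at (0.455, 0.384). The pan is near (0.547, -0.130) and the stirrer disc near (0.504, 0.135). I'll refine those and the mat, and check reach.

```bash
python3 - <<'E'
from h import *
np.set_printoptions(suppress=True,precision=4)
for n in("top","scene"):
    c=dict(np.load(n+".npz"));P=cloud(c)
    for k,x,y,h in(("bal",.547,-.130,.062),("stir",.504,.135,.052)):
        m=(abs(P[...,2]-h)<.0025)&(np.hypot(P[...,0]-x,P[...,1]-y)<.070)
        print(n,k,m.sum(),np.array(cv2.minEnclosingCircle((P[m][:,:2]*1000).astype(np.float32))[0]),cv2.minEnclosingCircle((P[m][:,:2]*1000).astype(np.float32))[1])
    hsv=cv2.cvtColor(c["image"],cv2.COLOR_BGR2HSV)
    m=(hsv[...,0]<25)&(hsv[...,1]>90)&(abs(P[...,2]-.008)<.006)&(np.hypot(P[...,0]-.48,P[...,1]+.38)<.17)
    m=cv2.morphologyEx(m.astype(np.uint8),cv2.MORPH_OPEN,np.ones((3,3)))>0
    r=cv2.minAreaRect((P[m][:,:2]*1000).astype(np.float32));print(n,"mat",m.sum(),r)
from scipy.spatial.transform import Rotation as R
S={'y':(.497,.128,.052),'b':(.4447,.372,.08),'r':(.5452,-.1246,.062),'mat':(.51,-.39,.008),'h':(.4548,.3843,.08)}
for yaw in range(-90,91,30):
    q=(R.from_euler('z',yaw,degrees=True)*R.from_quat([1,0,0,0])).as_quat()
    o=[]
    for s in S.values():
        for z in(s[2]+.082,.31):
            j=inverse_kinematics([s[0],s[1],z],q);o.append(None if j is None else round(float(j[5]),2))
    print(yaw,o)
E
```

```text
top bal 861 [ 547.7712 -127.2705] 59.833274841308594
top stir 962 [502.7213 136.8715] 61.7559700012207
top mat 3789 ((476.1908874511719, -390.9964294433594), (149.3690185546875, 222.0716552734375), 79.38540649414062)
scene bal 486 [ 549.4882 -129.1989] 60.8276481628418
scene stir 793 [504.1513 134.803 ] 62.19640350341797
scene mat 1698 ((477.50750732421875, -391.54364013671875), (150.40953063964844, 218.60586547851562), 79.01411437988281)
-90 [None, None, -2.56, -2.56, 2.79, 2.79, 2.38, 2.38, -2.56, -2.56]
-60 [2.74, 2.74, None, None, 2.27, 2.27, 1.86, 1.86, None, None]
-30 [2.21, 2.21, 2.67, 2.67, 1.75, 1.75, 1.33, 1.33, 2.68, 2.68]
0 [1.69, 1.69, 2.15, 2.15, 1.22, 1.22, 0.81, 0.81, 2.16, 2.16]
30 [1.16, 1.16, 1.62, 1.62, 0.7, 0.7, 0.29, 0.29, 1.63, 1.63]
60 [0.64, 0.64, 1.1, 1.1, 0.18, 0.18, -0.24, -0.24, 1.11, 1.11]
90 [0.12, 0.12, 0.58, 0.58, -0.35, -0.35, -0.76, -0.76, 0.59, 0.59]
```

```bash
cat >> h.py <<'E'
Q=[2**-.5,2**-.5,0,0]   # tool down, fingers close along world x
PL=dict(balance=(.5486,-.1285,.062),hotplate=(.4548,.3843,.080),stirrer=(.5034,.1358,.052),mat=(.514,-.398,.008))
UP=.34
def transfer(src,dst):
    x,y,b=src;X,Y,B=PL[dst]
    move_gripper(.088)
    move_ptp([x,y,UP],Q);servo_line([x,y,b+.083],rate=.12)
    move_gripper(0.0);print("grip",current_finger_gap(),current_grip_force())
    servo_line([x,y,b+.10],rate=.04);servo_line([x,y,UP],rate=.2)
    print("lifted",current_finger_gap(),current_force())
    move_ptp([X,Y,UP],Q);servo_line([X,Y,B+.103],rate=.18);sleep(.3)
    hit=servo_line([X,Y,B+.077],rate=.012,contact_N=1.5)
    print("set",hit,current_position(),"expected z",B+.083,current_force())
    move_gripper(.088);sleep(.2);servo_line([X,Y,UP],rate=.2)
    print("t",current_clock(),current_force())
E
python3 - <<'E'
from h import *
p=current_position();servo_line([p[0],p[1],.32],rate=.2)
transfer((.497,.128,.052),"mat")
c=capture("top");P=cloud(c)
print(caps(c,P,dict(red=(.54,-.115,.177),blue=(.45,.36,.195),yellow=(.514,-.398,.123))))
cv2.imwrite("pics/a1.png",c["image"])
E
```

```text
grip 0.037401230053600944 29.999729990959167
lifted 0.03763862679394526 [ 0.03893141  0.48999725 -2.12386599]
set True [ 0.51395425 -0.39800747  0.09086689] expected z 0.091 [-0.61167951 -0.61466089  5.37655142]
t 16.5417 [1.01822856 0.61082081 0.20086298]
{'red': array([ 5.44014331e-01, -1.24720613e-01,  1.79018924e-01,  3.55793239e-02,
        3.64834816e-02,  1.51000000e+02]), 'blue': array([4.43701082e-01, 3.72725425e-01, 1.97113517e-01, 3.46073804e-02,
       3.48739356e-02, 1.50000000e+02]), 'yellow': array([ 5.13309568e-01, -3.97006158e-01,  1.25418080e-01,  3.51693043e-02,
        3.72046978e-02,  1.31000000e+02])}
```

View pics/a1.png

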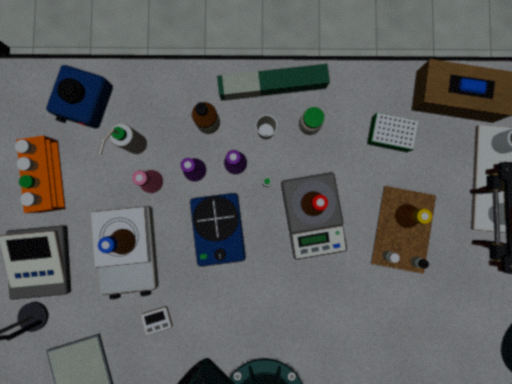

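Yellow is parked upright on the mat (425,215) and the stirrer is clear. Next, blue goes to the stirrer and red to the hotplate.

```bash
sed -i 's/B+.103\]/B+.092]/; s/rate=.012,contact_N=1.5/rate=.006,contact_N=1.5/' h.py; python3 - <<'E'
from h import *
def disc(k):
    c=capture("top");P=cloud(c);x,y,h=PL[k]
    m=(abs(P[...,2]-h)<.0025)&(np.hypot(P[...,0]-x,P[...,1]-y)<.068)
    print(k,cv2.minEnclosingCircle((P[m][:,:2]*1000).astype(np.float32)),P[m].mean(0))
disc("stirrer")
transfer((.4447,.3722,.080),"stirrer")
transfer((.5452,-.1246,.062),"hotplate")
disc("balance")
c=capture("top");P=cloud(c)
print(caps(c,P,dict(red=(.4548,.3843,.195),blue=(.503,.136,.167),yellow=(.514,-.398,.123))))
cv2.imwrite("pics/a2.png",c["image"])
E
```

```text
stirrer ((501.36810302734375, 136.13804626464844), 62.816688537597656) [0.5024297 0.1365132 0.0521104]
grip 0.03736428363286714 29.999623596668243
lifted 0.037334827603836884 [-0.6091908  -0.21035169 -2.4791977 ]
set True [0.50330681 0.13579416 0.13479777] expected z 0.135 [-1.20825122 -0.96238169  4.70622464]
t 29.85 [-0.24678631 -0.38509737 -0.10460092]
grip 0.03783993231312707 29.99989628791809
lifted 0.03726169224067345 [-0.27563939  1.03726425 -3.7378518 ]
set True [0.45473349 0.38428519 0.16291334] expected z 0.163 [ 0.18551823 -0.02622715  4.46063935]
t 42.2 [0.09540223 0.17712654 0.39506927]
balance ((547.65380859375, -127.19971466064453), 59.91606903076172) [ 0.54763273 -0.12737069  0.06214754]
{'red': array([4.54977880e-01, 3.82371022e-01, 1.96732618e-01, 3.47227847e-02,
       3.54808814e-02, 1.50000000e+02]), 'blue': array([5.02066283e-01, 1.37249230e-01, 1.69296704e-01, 3.57981088e-02,
       3.62862302e-02, 1.43000000e+02]), 'yellow': array([ 5.13288320e-01, -3.96861652e-01,  1.25233317e-01,  3.52375316e-02,
        3.70642404e-02,  1.29000000e+02])}
```

View pics/a2.png

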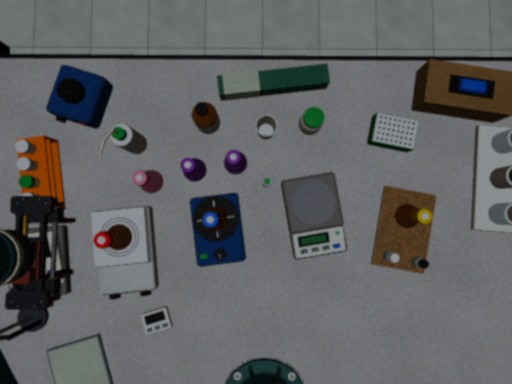

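Red is on the hotplate (103,240), blue is on the stirrer (210,219), and the balance pan is empty. Yellow is last.

```bash
sed -i 's/rate=.006,contact_N=1.5/rate=.003,contact_N=1.0/; s/B+.092\]/B+.087]/' h.py; python3 - <<'E'
from h import *
transfer((.514,-.398,.008),"balance")
move_ptp([.40,-.45,.34],Q);sleep(.5)
for n in("top","scene"):
    c=capture(n);P=cloud(c)
    print(caps(c,P,dict(red=(.4548,.3843,.195),blue=(.503,.136,.167),yellow=(.548,-.128,.177))))
    cv2.imwrite(f"pics/f_{n}.png",c["image"])
E
```

```text
grip 0.03725801596927471 29.999734461307526
lifted 0.03769339696554021 [-0.07976346 -0.29491007 -2.69436948]
set True [ 0.54854305 -0.12851651  0.14484059] expected z 0.14500000000000002 [-1.35711364  0.72843242  5.24748649]
t 56.625 [-0.43333566 -0.15276961 -1.04957958]
{'red': array([4.55063749e-01, 3.82525702e-01, 1.96999350e-01, 3.45567235e-02,
       3.49478701e-02, 1.48000000e+02]), 'blue': array([5.02103407e-01, 1.37127608e-01, 1.68888117e-01, 3.58035555e-02,
       3.61621771e-02, 1.44000000e+02]), 'yellow': array([ 5.48867715e-01, -1.27165026e-01,  1.79016232e-01,  3.58279738e-02,
        3.59952881e-02,  1.47000000e+02])}
{'red': array([4.55743253e-01, 3.81891864e-01, 1.96395980e-01, 3.53703291e-02,
       3.51586895e-02, 1.53000000e+02]), 'blue': array([5.02519297e-01, 1.36428219e-01, 1.68615748e-01, 3.86278662e-02,
       3.44914259e-02, 1.08000000e+02]), 'yellow': array([ 5.50151055e-01, -1.28362988e-01,  1.78791215e-01,  3.40223320e-02,
        3.68878877e-02,  7.70000000e+01])}
```

View pics/f_scene.png

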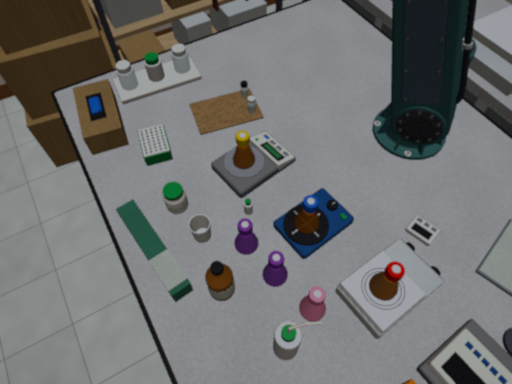

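Yellow is on the balance (243,150), blue on the stirrer (309,210) and red on the hotplate (388,280). All three stand upright and centred, and the vials and beaker have not moved.

```bash
python3 -c "
from bench import *
print(close_job())"
```

```text
the job is handed in; nothing more can be done
None
```

The job is handed in: red is on the hotplate, blue on the stirrer and yellow on the balance, each upright and within about 3 mm of its plate's centre, after about 60 s of robot time, with the vials and beaker left where they were.

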